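# Slide the cheese sled home under the wire cutter

### The job

On the cheese cutter, press the lock button of the sled down and, keeping it down all the way, push the sled with its cheese along the rods until it is fully home against the end stops; then let go, so that the button springs up and locks the sled there. Do it with the fingertips, in one go: the cheese stays lying in the sled, nothing is picked up and the other things round about are left where they stand.

Things in the scene. Friction and masses are not known exactly. Their poses are not given: they have to be found in the camera images.
- slicer: Cheese cutter fixed to the table: dark board 180 x 440 mm, top 24 mm up, two guide rods, two end stops 72 mm high at y = 225 mm, opened wire bow up to 115 mm high at y = 290 to 390 mm. Origin on the table under the rods' mid-line; board from y = -125 to +315 mm. The sled slides along the slicer's level +y axis; z is up.
- sled (a joint): Position of the sled along the rods, m: 0 at the start end, 0.150 fully home against the end stops (limit of travel); starts locked between 0 and 0.004. Unlocked, it runs with 1 to 2 N of friction and stays where left; with the button up it is locked with 6 mm of play, at the start, at home and in notches every 25 mm between.
- lock_button (a joint): How far the lock button is pressed, m: about 0 up (locked), 0.008 fully down. It starts to move at about 3.5 N and is fully down at 6 N; the sled is unlocked from 0.003, and the button springs up when let go at home (from sled 0.146). Kept between 0.004 and 0.008 it is held down well.
- button_top (a point): Centre of the lock button's flat top, moving with it: black cap 40 mm across the rods x 36 mm along, at the sled's rear (-y) end, top 76 mm above the table when up. Just ahead (+y) stands the sled's upright steel push plate: rear face 22 mm from this centre, 100 mm wide, 6 mm thick, top at 100 mm. Nothing beside or behind the button: a fingertip can press it and push the plate at once.
- sled_seat (a point): Middle of the sled's top surface where the cheese lies (48 mm above the table), 88.5 mm ahead (+y) of the button's centre; axes parallel to those of the slicer. The sled is a steel plate 104 mm wide and 180 mm long with side guides 14 mm high along the cheese.
- cheese_center (a point): Centre of the loose block of cheese, 70 mm across the rods x 85 mm along them x 48 mm high, about 0.3 kg, lying in the sled between the side guides, 0 to 35 mm ahead of the push plate; centre 24 mm above the sled's surface. It rides along.
- bowl_mid (a point): Middle of an amber glass bowl, 104 mm across, 55 mm high: bystander.
- jar_mid (a point): Middle of a glass jar, 60 mm across, 85 mm high: bystander.
- camembert_mid (a point): Middle of a round white cheese, 100 mm across, 30 mm high: bystander.
- carton_mid (a point): Middle of a carton, 50 x 90 mm, 100 mm high: bystander.
Mind the look-alikes: they are no part of the job. What is meant by the part that bears cheese_center is not pink, red or turquoise, and is the larger of those in its own colour.

How it is judged:
By the outcome, as a careful person would: the job done as asked, in the order asked, and still so for the second after the job is handed in, with the robot touching nothing.
It also fails if it takes over 38 s, if anything falls off the work surface, if the arm or the gripper's body presses on something with over 40 N, if the wrist force passes 120 N, or if a joint passes its speed limit or range.

### The arm

A 6-joint arm with a two-finger parallel gripper is mounted at the origin on the work surface. World frame = base frame: x ahead of the robot, y to its left, z up, the work surface at z = 0. Lengths are in m, angles in rad, forces in N, time in s.
With the tool pointing down it reaches from about 0.3 to 0.775 m from the base axis. Payload 14.6 kg.
Tool frame: the origin (TCP) lies on the centre line of the jaws, within the pads' length; the fingertips stand 14 mm ahead of it and the grasp point (between the pads) lies 5 mm behind it; x points along the fingers, y is the direction in which the jaws open and shut, and the axes are right-handed (so a half turn about x gives the same grasp; the last joint's range is limited). The gripper opens to 94 mm and grips with 3 to 60 N. Pads are 16 mm wide; open, the fingers measure 119 mm over their backs; the gripper's body (75 mm by 177 mm) begins 78 mm behind the grasp point.
Start: joints at [-1.18, 0.3, 1.521, -0, 1.321, -0.067], TCP at [0.243, -0.493, 0.219] pointing down, gripper open.
Joint ranges: [-3.03, 3.03], [-0.79, 2.21], [0.23, 2.52], [-1.04, 4.18], [0, 3.07], [-2.55, 2.55]. Speed limits (rad/s): [2.22, 2.22, 2.57, 3.14, 3.14, 3.14].

### API

Orientations are given as [roll, pitch, yaw] about the fixed x, y, z axes, in that order (R = Rz(yaw) Ry(pitch) Rx(roll)).
In Python, from station import * gives the robot as it stands. The module is installed in compiled form; this text tells all that it offers.
- The arm moves only by the shell command python3 -m handwheel 'ROWS' [FORCE]. ROWS is JSON, a list of rows, each a list of 3 entries, a list of its own where there are three numbers: the shift along the tool's x, y, z in mm, then the turn about the tool's x in rad, then the gripper command: -1 is fully open, 1 is shut, values between are in proportion. In form: [[[dx, dy, dz], spin, gripper], ...]. A call has exactly 5 rows; each row is the pose to reach, as a shift and turn from the pose measured when the call began, along the tool's axes at that moment; what a row does not reach only later rows make up. A row lasts 1/10 s, in which the tool goes at most 50 mm and 8.59 degrees, less where a joint would pass 70% of its speed; a pose out of reach is approached as far as the arm can. A call with a gripper value outside its range is refused whole. The fingers move at their own pace and stop on an object; FORCE is the grip in N (left out, the last holds). Time passes only in rows, so rows that repeat a pose let the fingers close, or fill a call up. It gives the time, the measured TCP pose, the force and the opening at its end, in the units of the state.
- get_obs(): the state, without advancing time (a new reading comes with each control period).
- camera(name): name is "side" or "top" or "wrist"; returns (picture, depth): 420x560x3 uint8, blue, green, red; 420x560 float32, m along the optical axis (not along the pixel's ray), 0 where there is no reading.
- camera_info(name): a dict with "fx", "fy", "cx", "cy" (pixels), "extrinsics" (4x4, takes a point from camera to world coordinates). Camera axes: x right, y down, z forward; pixel columns grow to the right and rows downward; lengths in m; the calibration is good to about 2 mm. A picture is of the moment at which its call begins: read the wrist's pose just before it. camera_info takes no time and is no camera call; for the wrist camera it gives the pose at the moment of the call.
- hand_in(): hands the job in, once; it reports no verdict.
The state is a dict: "time_s": time; "qpos": joint angles; "joint_vel": joint speeds; "tau": joint torques, N m; "ee_pos": TCP position; "eef_rot": TCP orientation; "force": force on the tool from outside, world axes, zero at the start; "moment": the same for the moment, N m; "grip_width": finger opening in m.
Only numpy, scipy, OpenCV 4.12 (cv2) and the standard library are available. Lean on these libraries where they do the work, as an engineer would, in place of code of your own. Each camera call takes 0.05 s, during which the arm holds its last target. There are 200 camera calls.

## Working session

There is one attempt and no reset: what is moved stays moved. The work goes in short steps, Python scripts to look and compute and a shell command to move; the robot and the scene stay as the last step left them, time stands still between calls to the robot, and variables do not carry over. Pictures are saved under pics/ and viewed, about 8 in all and at most 12, crops included, and the job is handed in when it is done.

```bash
mkdir -p pics; cat > h.py <<'E'
from station import *
import numpy as np, cv2
def snap(n):
    i=camera_info(n); p,d=camera(n); np.savez(f'{n}.npz',p=p,d=d,E=i['extrinsics'],k=[i['fx'],i['fy'],i['cx'],i['cy']]); return p
def pt(n,u,v,r=1):
    z=np.load(f'{n}.npz'); d=z['d'][v-r:v+r+1,u-r:u+r+1]; d=np.median(d[d>0]); fx,fy,cx,cy=z['k']
    return (z['E']@[(u-cx)/fx*d,(v-cy)/fy*d,d,1])[:3].round(4)
E
python3 - <<'E'
from h import *
o=get_obs();print(o)
a=snap('top');b=snap('side')
cv2.imwrite('pics/top.png',a);cv2.imwrite('pics/side.png',b)
E
```

```text
{'time_s': 0.0, 'qpos': array([-1.17959771e+00,  3.00483266e-01,  1.52158679e+00, -5.64643548e-06,
        1.32069746e+00, -6.65837322e-02]), 'joint_vel': array([-0.00066781,  0.00013488, -0.00131043, -0.00055172, -0.00175764,
       -0.00028148]), 'tau': array([ 2.43928662e-03, -5.31801689e+01, -3.52733517e+01,  7.08929077e-02,
        2.44234217e-02, -7.37273103e-05]), 'ee_pos': array([ 0.24298701, -0.49313663,  0.21887723]), 'eef_rot': array([-1.63272495,  1.56962146,  1.96665145]), 'force': array([ 0.15587916, -0.069997  ,  0.16958075]), 'moment': array([ 0.02089461,  0.02360428, -0.03287193]), 'grip_width': 0.09397148929436065}
```

View pics/top.png

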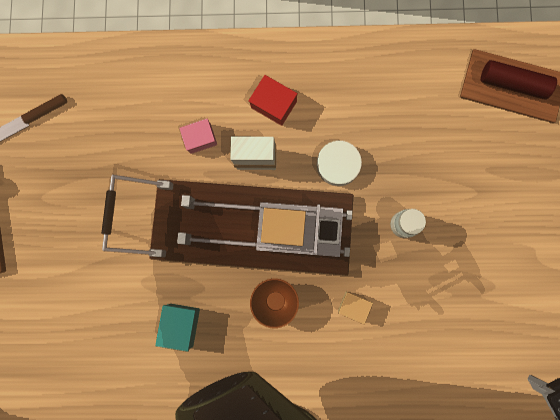

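View pics/side.png

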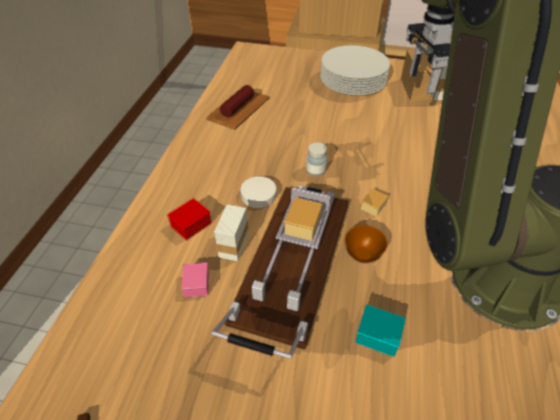

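The top view shows a single slicer, with its sled at the right end: button at about (329,231), push plate at about x=317, end stops at (186,201) and (184,239). There are two yellow cheeses. The one at (284,227) is the larger and lies in the sled, so it is the one meant; the small one at (356,307) is a look-alike. The jar at (409,222) stands behind the button.

```bash
python3 - <<'E'
from h import *
p=np.load('top.npz')['p']
cv2.imwrite('pics/c.png',cv2.resize(p[170:290,240:400],None,fx=5,fy=5,interpolation=cv2.INTER_CUBIC))
for n,u,v in [('button',329,231),('cheese',284,227),('stopL',186,201),('stopR',184,239),('jar',412,219),('bowl',275,300),('camem',339,162),('small',354,305),('boardTL',166,183),('boardTR',350,197),('boardBL',154,256),('boardBR',346,273),('rodA',235,207),('rodB',235,242)]: print(n,pt('top',u,v))
E
```

```text
button [ 0.4851 -0.1193  0.078 ]
cheese [ 0.493  -0.0266  0.0974]
stopL [0.5523 0.1818 0.0721]
stopR [0.4717 0.1846 0.073 ]
jar [ 0.5076 -0.2894  0.0848]
bowl [ 0.3382 -0.0025  0.0059]
camem [ 0.6411 -0.1477  0.0313]
small [ 0.3294 -0.1726  0.0348]
boardTL [0.5949 0.2311 0.0539]
boardTR [ 0.5635 -0.171   0.0243]
boardBL [0.4369 0.2534 0.0545]
boardBR [ 0.3968 -0.1582  0.0257]
rodA [0.5425 0.0824 0.0381]
rodB [0.4659 0.0822 0.0373]
```

View pics/c.png

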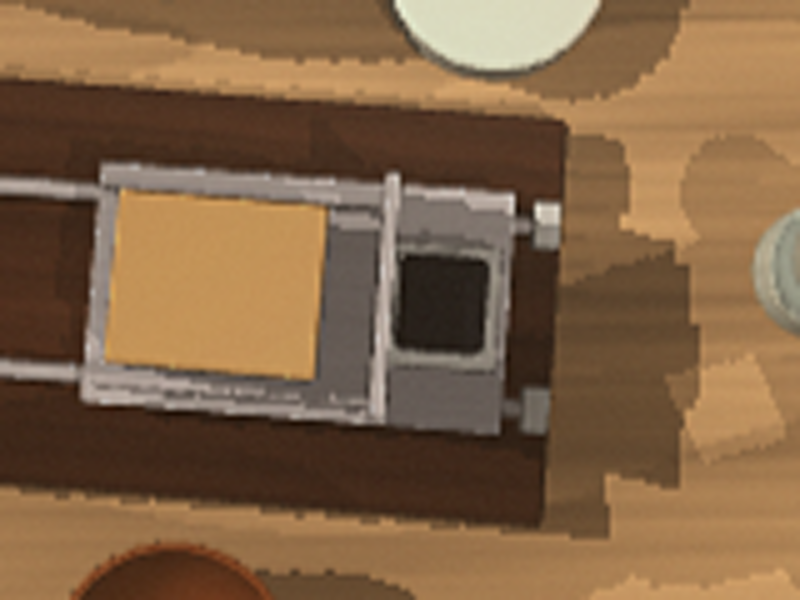

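The crop confirms it. The black button is centred at full-image pixel (328.4,230.6), the push plate is just to its left, and the cheese lies in the sled about 10 mm ahead of the plate. Next I'll fit the slicer axis.

```bash
cat >> h.py <<'E'
from scipy.spatial.transform import Rotation as R
def rep(B,psi):
    o=get_obs();M=R.from_euler('xyz',o['eef_rot']).as_matrix();tip=o['ee_pos']+.014*M[:,0]
    print('t',o['time_s'],'tip',tip.round(4),'F',o['force'].round(1),'w',round(o['grip_width'],4))
    print('tool axes (cols)\n',M.round(4)); 
    ys=np.array([-np.sin(psi),np.cos(psi),0]);xs=np.array([np.cos(psi),np.sin(psi),0])
    d=tip-B;print('tip rel button in slicer mm',(1e3*np.array([d@xs,d@ys,d[2]])).round(1),'ys in tool',(M.T@ys).round(4),'xs in tool',(M.T@xs).round(4))
E
python3 - <<'E'
from h import *
z=np.load('top.npz');d=z['d'];fx,fy,cx,cy=z['k'];p=z['p'].astype(int)
v,u=np.mgrid[:420,:560];W=(np.stack([(u-cx)/fx*d,(v-cy)/fy*d,d,np.ones_like(d)],-1)@z['E'].T)[...,:3]
roi=(u>140)&(u<360)&(v>170)&(v<285)&(d>0)
m=roi&(abs(W[...,2]-.0245)<.006)&(p.sum(-1)<260)
r=cv2.minAreaRect((W[m][:,:2]*1e3).astype(np.float32));print('board',r)
m=(u>315)&(u<345)&(v>215)&(v<250)&(p.max(-1)<50);print('button',m.sum(),np.median(W[m],0),(W[m].min(0)+W[m].max(0))/2,np.ptp(W[m],0))
for a,b in[((225,247),(198,212)),((225,247),(235,247)) ]:
  # rod tops between u 200..252
  mm=(u>200)&(u<252)&(v>b[0])&(v<b[1])&(W[...,2]>.033)&(W[...,2]<.05)
  print('rod',mm.sum(),np.polyfit(W[mm][:,1],W[mm][:,0],1))
m=(u>300)&(u<330)&(v>195)&(v<262)&(W[...,2]>.094)&(W[...,2]<.106)&(u>308)
print('plate',m.sum(),np.polyfit(W[m][:,0],W[m][:,1],1),W[m].mean(0))
B=np.array([.4851,-.1193,.076]);rep(B,-.08)
E
```

```text
board ((494.117431640625, 46.87263488769531), (245.0825653076172, 455.6741943359375), 2.651254892349243)
button 335 [ 0.48527159 -0.11769587  0.07695965] [ 0.47320108 -0.10540995  0.50006785] [0.09160646 0.10243423 0.95559947]
rod 183 [0.08839799 0.53661206]
rod 185 [0.08661766 0.45670634]
plate 148 [-0.08937856 -0.04902427] [ 0.48819881 -0.09265877  0.10093465]
t 0.1 tip [ 0.243  -0.4932  0.205 ] F [-0.5 -0.7 -0. ] w 0.094
tool axes (cols)
 [[-4.00e-04  4.42e-01 -8.97e-01]
 [ 9.00e-04 -8.97e-01 -4.42e-01]
 [-1.00e+00 -1.00e-03 -1.00e-04]]
tip rel button in slicer mm [-211.4 -392.   129. ] ys in tool [ 0.0009 -0.8588 -0.5123] xs in tool [-5.000e-04  5.123e-01 -8.588e-01]
```

Slicer yaw is about -0.088 rad and the button is at about (0.4855,-0.118,0.0765). I'll move above it, close the fingers, and turn so the jaws open across the rods.

```bash
python3 -m handwheel '[[[0,-23,-39],-0.14,1],[[0,-47,-78],-0.28,1],[[0,-72,-118],-0.42,1],[[0,-96,-157],-0.55,1],[[0,-117,-193],-0.65,1]]' 20 && python3 -c "
from h import *
rep(np.array([.4855,-.118,.0765]),-.088)"
```

```text
time_s: 0.6
ee_pos: [0.365, -0.301, 0.219]
eef_rot: [-2.259, 1.57, 1.995]
force: [0.7, -1.1, 0.2]
grip_width: 0.0576
t 0.6 tip [ 0.365 -0.301  0.205] F [ 0.7 -1.1  0.2] w 0.0576
tool axes (cols)
 [[-5.000e-04  8.971e-01 -4.419e-01]
 [ 1.200e-03 -4.419e-01 -8.971e-01]
 [-1.000e+00 -1.000e-03 -8.000e-04]]
tip rel button in slicer mm [-104.  -192.9  128.5] ys in tool [ 0.0011 -0.3613 -0.9324] xs in tool [-6.000e-04  9.324e-01 -3.613e-01]
```

```bash
python3 -m handwheel '[[[0,5,-45],-0.1,1],[[10,10,-90],-0.2,1],[[30,15,-135],-0.3,1],[[55,20,-180],-0.37,1],[[80,25,-223],-0.37,1]]' && python3 - <<'E'
from h import *
rep(np.array([.4855,-.118,.0765]),-.088)
a=snap('side');b=snap('wrist');c=snap('top')
cv2.imwrite('pics/m1.png',np.hstack([cv2.resize(a[150:260,240:390],(400,293)),cv2.resize(b,(391,293))]))
cv2.imwrite('pics/m2.png',cv2.resize(c[170:290,240:400],None,fx=4,fy=4))
E
```

```text
time_s: 1.1
ee_pos: [0.4858, -0.1113, 0.1392]
eef_rot: [-2.969, 1.57, 1.659]
force: [1.2, -1.2, 0.3]
grip_width: 0.0175
t 1.1 tip [ 0.4858 -0.1113  0.1252] F [ 1.2 -1.2  0.3] w 0.0175
tool axes (cols)
 [[-1.000e-04  9.964e-01 -8.480e-02]
 [ 1.000e-03 -8.480e-02 -9.964e-01]
 [-1.000e+00 -2.000e-04 -1.000e-03]]
tip rel button in slicer mm [-0.3  6.7 48.7] ys in tool [ 0.001   0.0031 -1.    ] xs in tool [-2.0e-04  1.0e+00  3.1e-03]
```

View pics/m1.png

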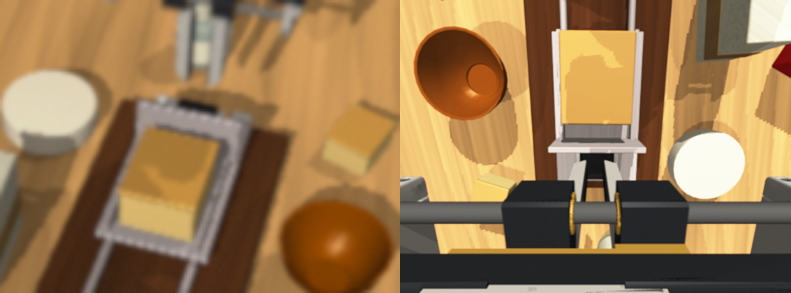

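The side view (left half) shows the fingers above the button end. The wrist view (right half) shows them centred on the black cap at about (597,165), behind the plate at row 147. I'll descend to just above the cap.

```bash
python3 -m handwheel '[[[10,0,2],0,1],[[20,0,2],0,1],[[30,0,2],0,1],[[38,0,2],0,1],[[42,0,2],0,1]]' && python3 - <<'E'
from h import *
rep(np.array([.4855,-.118,.0765]),-.088)
b=snap('wrist')
cv2.imwrite('pics/w2.png',cv2.resize(b[180:340,180:400],None,fx=3,fy=3))
E
```

```text
time_s: 1.75
ee_pos: [0.4843, -0.1135, 0.0954]
eef_rot: [-1.97, 1.566, 2.657]
force: [0.1, -1.0, 0.5]
grip_width: 0.0006
t 1.75 tip [ 0.4842 -0.1134  0.0814] F [ 0.1 -1.   0.5] w 0.0006
tool axes (cols)
 [[-0.0047  0.9964 -0.0849]
 [ 0.0025 -0.0849 -0.9964]
 [-1.     -0.0048 -0.002 ]]
tip rel button in slicer mm [-1.7  4.4  4.9] ys in tool [ 0.002  0.003 -1.   ] xs in tool [-0.0049  1.      0.003 ]
```

View pics/w2.png

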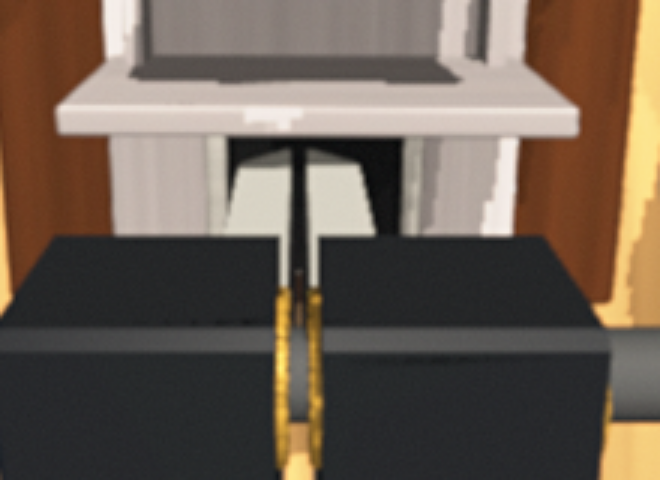

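The closed fingertips are over the black cap, roughly central (tips at about (300,155) in the crop) and clear behind the plate. Pressing now.

```bash
python3 -m handwheel '[[[4,0,0],0,1],[[6,0,0],0,1],[[8,0,0],0,1],[[9,0,0],0,1],[[10,0,0],0,1]]' && python3 -c "
from h import *
rep(np.array([.4855,-.118,.0765]),-.088)"
```

```text
time_s: 2.3
ee_pos: [0.4843, -0.1134, 0.0855]
eef_rot: [-1.956, 1.566, 2.672]
force: [-1.4, -0.8, 5.0]
grip_width: 0.0004
t 2.3 tip [ 0.4842 -0.1134  0.0715] F [-1.4 -0.8  5. ] w 0.0004
tool axes (cols)
 [[-0.0045  0.9964 -0.0847]
 [ 0.0023 -0.0847 -0.9964]
 [-1.     -0.0047 -0.0019]]
tip rel button in slicer mm [-1.7  4.5 -5. ] ys in tool [ 0.0019  0.0032 -1.    ] xs in tool [-0.0047  1.      0.0032]
```

Force is about 4.7 N and the button is about 4.5 mm down. I'll press 1.5 mm further and start pushing forward.

```bash
python3 -m handwheel '[[[1,0,0],0,1],[[1.5,0,-2],0,1],[[1.5,0,-5],0,1],[[1.5,0,-8],0,1],[[1.5,0,-11],0,1]]' && python3 -c "
from h import *
rep(np.array([.4855,-.118,.0765]),-.088)"
```

```text
time_s: 2.8
ee_pos: [0.4853, -0.1024, 0.0842]
eef_rot: [-1.944, 1.566, 2.684]
force: [-2.5, -1.0, 4.3]
grip_width: 0.0005
t 2.8 tip [ 0.4852 -0.1024  0.0702] F [-2.5 -1.   4.3] w 0.0005
tool axes (cols)
 [[-0.0043  0.9964 -0.0847]
 [ 0.0021 -0.0847 -0.9964]
 [-1.     -0.0044 -0.0017]]
tip rel button in slicer mm [-1.6 15.5 -6.3] ys in tool [ 0.0017  0.0032 -1.    ] xs in tool [-0.0044  1.      0.0032]
```

```bash
python3 -m handwheel '[[[0,0,-4],0,1],[[0,0,-8],0,1],[[0,0,-12],0,1],[[0,0,-16],0,1],[[0,0,-20],0,1]]' && python3 - <<'E'
from h import *
rep(np.array([.4855,-.118,.0765]),-.088)
b=snap('wrist')
cv2.imwrite('pics/w3.png',cv2.resize(b[180:340,180:400],None,fx=3,fy=3))
E
```

```text
time_s: 3.3
ee_pos: [0.4871, -0.0824, 0.0844]
eef_rot: [-1.945, 1.566, 2.683]
force: [-1.7, -0.5, 5.1]
grip_width: 0.0005
t 3.3 tip [ 0.487  -0.0823  0.0704] F [-1.7 -0.5  5.1] w 0.0005
tool axes (cols)
 [[-0.004   0.9964 -0.0847]
 [ 0.002  -0.0847 -0.9964]
 [-1.     -0.0042 -0.0016]]
tip rel button in slicer mm [-1.6 35.7 -6.1] ys in tool [ 0.0016  0.0032 -1.    ] xs in tool [-0.0042  1.      0.0032]
```

View pics/w3.png

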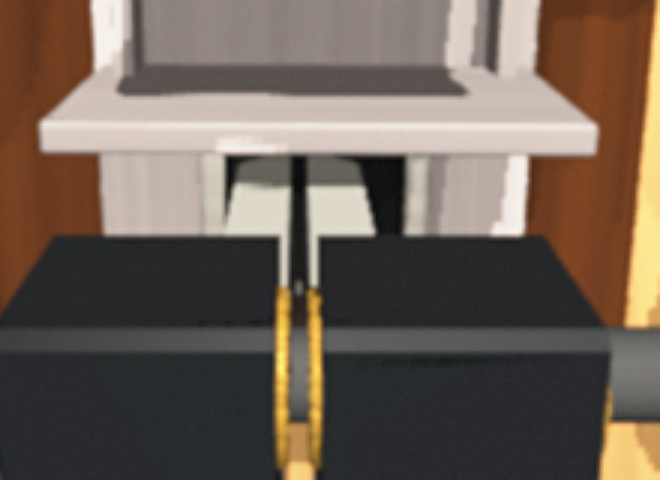

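The sled is moving along: the tips are on the cap and close behind the plate at (300,155). I'll keep going.

```bash
python3 -m handwheel '[[[0,0,-6],0,1],[[0,0,-12],0,1],[[0,0,-18],0,1],[[0,0,-24],0,1],[[0,0,-30],0,1]]' && python3 -m handwheel '[[[0,0,-6],0,1],[[0,0,-12],0,1],[[0,0,-18],0,1],[[0,0,-24],0,1],[[0,0,-30],0,1]]' && python3 -c "
from h import *
rep(np.array([.4855,-.118,.0765]),-.088)"
```

```text
time_s: 3.85
ee_pos: [0.4899, -0.0518, 0.0846]
eef_rot: [-2.046, 1.567, 2.582]
force: [0.1, -1.3, 4.6]
grip_width: 0.0005
time_s: 4.35
ee_pos: [0.4926, -0.0217, 0.0849]
eef_rot: [-2.071, 1.567, 2.557]
force: [-1.4, -0.8, 4.8]
grip_width: 0.0001
t 4.35 tip [ 0.4925 -0.0217  0.0709] F [-1.4 -0.8  4.8] w 0.0001
tool axes (cols)
 [[-0.0029  0.9964 -0.0844]
 [ 0.0019 -0.0844 -0.9964]
 [-1.     -0.003  -0.0017]]
tip rel button in slicer mm [-1.5 96.6 -5.6] ys in tool [ 0.0016  0.0035 -1.    ] xs in tool [-0.003   1.      0.0035]
```

The tip has crept up 0.5 mm, so I'll correct that while pushing.

```bash
python3 -m handwheel '[[[0.5,0,-6],0,1],[[0.8,0,-12],0,1],[[0.8,0,-18],0,1],[[0.9,0,-24],0,1],[[1,0,-30],0,1]]' && python3 -m handwheel '[[[0,0,-4],0,1],[[0,0,-8],0,1],[[0.2,0,-12],0,1],[[0.2,0,-16],0,1],[[0.2,0,-20],0,1]]' && python3 -c "
from h import *
rep(np.array([.4855,-.118,.0765]),-.088)"
```

```text
time_s: 4.85
ee_pos: [0.4953, 0.0084, 0.0841]
eef_rot: [-2.146, 1.568, 2.482]
force: [-0.9, -2.3, 5.4]
grip_width: -0.0001
time_s: 5.35
ee_pos: [0.497, 0.0285, 0.0842]
eef_rot: [-2.201, 1.568, 2.427]
force: [-2.1, -2.0, 5.8]
grip_width: 0.0007
t 5.35 tip [0.497  0.0286 0.0702] F [-2.1 -2.   5.8] w 0.0007
tool axes (cols)
 [[-0.0021  0.9964 -0.0844]
 [ 0.0018 -0.0844 -0.9964]
 [-1.     -0.0022 -0.0016]]
tip rel button in slicer mm [ -1.4 147.   -6.3] ys in tool [ 0.0016  0.0035 -1.    ] xs in tool [-0.0022  1.      0.0035]
```

Now I'll approach the stops slowly; contact is expected at about 160-164.

```bash
python3 -m handwheel '[[[0,0,-3],0,1],[[0,0,-6],0,1],[[0,0,-9],0,1],[[0,0,-11],0,1],[[0,0,-13],0,1]]' && python3 -c "
from h import *
rep(np.array([.4855,-.118,.0765]),-.088)"
```

```text
time_s: 5.85
ee_pos: [0.4985, 0.0413, 0.0845]
eef_rot: [-2.37, 1.569, 2.258]
force: [-0.4, -7.7, 5.3]
grip_width: 0.0007
t 5.85 tip [0.4985 0.0413 0.0705] F [-0.4 -7.7  5.3] w 0.0007
tool axes (cols)
 [[-0.0011  0.9964 -0.0842]
 [ 0.0013 -0.0842 -0.9964]
 [-1.     -0.0012 -0.0012]]
tip rel button in slicer mm [ -1.1 159.9  -6. ] ys in tool [ 0.0012  0.0037 -1.    ] xs in tool [-0.0012  1.      0.0037]
```

```bash
python3 -m handwheel '[[[0,0,-1],0,1],[[0,0,-1.5],0,1],[[0,0,-2],0,1],[[0,0,-2],0,1],[[0,0,-2],0,1]]' && python3 - <<'E'
from h import *
rep(np.array([.4855,-.118,.0765]),-.088)
b=snap('top')
cv2.imwrite('pics/t3.png',cv2.resize(b[170:290,140:300],None,fx=5,fy=5))
E
```

```text
time_s: 6.35
ee_pos: [0.4985, 0.0414, 0.0845]
eef_rot: [-0.643, 1.568, -2.299]
force: [-4.4, -18.5, 4.9]
grip_width: 0.0003
t 6.35 tip [0.4985 0.0414 0.0705] F [ -4.4 -18.5   4.9] w 0.0003
tool axes (cols)
 [[-0.0017  0.9964 -0.0844]
 [-0.0019 -0.0844 -0.9964]
 [-1.     -0.0015  0.002 ]]
tip rel button in slicer mm [ -1.1 159.9  -6. ] ys in tool [-0.002   0.0035 -1.    ] xs in tool [-0.0015  1.      0.0035]
```

View pics/t3.png

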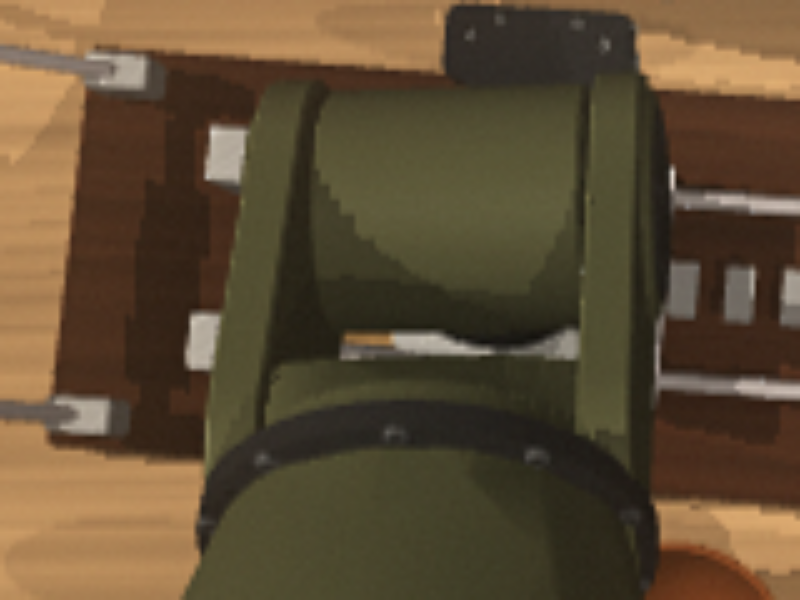

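The tip has stopped dead and the pushing force rose from 8 to 18 N, so the sled is hard against the stops. In the picture the arm covers the sled; only the stops at (225,153) and (203,340) and the emptied notches are visible. I'll lift straight up with a trace of forward push, then back away.

```bash
python3 -m handwheel '[[[0,0,-0.5],0,1],[[-3,0,-0.5],0,1],[[-6,0,-0.5],0,1],[[-10,0,-0.3],0,1],[[-14,0,0],0,1]]' && python3 -m handwheel '[[[-10,0,1],0,1],[[-25,0,3],0,1],[[-50,0,3],0,1],[[-80,0,3],0,1],[[-110,0,3],0,1]]' && python3 -m handwheel '[[[0,0,40],0,1],[[0,0,80],0,1],[[0,0,120],0,1],[[0,0,160],0,1],[[0,0,200],0,1]]' && python3 - <<'E'
from h import *
a=snap('top');b=snap('side')
m=np.vstack([cv2.resize(a[165:290,100:400],(600,250)),cv2.resize(b[150:350,180:440],(455,350))[:, :] if 0 else np.pad(cv2.resize(b[150:350,180:440],(455,350)),((0,0),(0,145),(0,0)))])
cv2.imwrite('pics/f.png',m)
E
```

```text
time_s: 6.9
ee_pos: [0.4982, 0.0413, 0.0982]
eef_rot: [-0.859, 1.567, -2.515]
force: [0.9, -2.6, -1.1]
grip_width: 0.0003
time_s: 7.4
ee_pos: [0.4981, 0.0388, 0.21]
eef_rot: [-0.934, 1.568, -2.589]
force: [0.2, 0.3, -1.7]
grip_width: 0.0004
time_s: 7.9
ee_pos: [0.481, -0.1618, 0.2112]
eef_rot: [-0.679, 1.569, -2.334]
force: [-0.2, 0.7, -0.0]
grip_width: 0.0005
```

View pics/f.png

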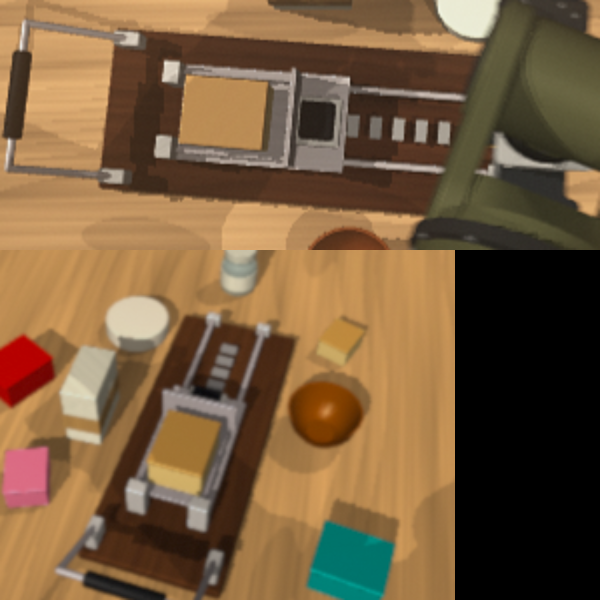

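The sled stands against both end stops (top-view stops at (171,72) and (163,146)), the cheese lies in it, and the bystanders are in place. I'll check the button's height and the sled's travel by depth.

```bash
python3 - <<'E'
from h import *
z=np.load('top.npz');d=z['d'];fx,fy,cx,cy=z['k'];p=z['p'].astype(int)
v,u=np.mgrid[:420,:560];W=(np.stack([(u-cx)/fx*d,(v-cy)/fy*d,d,np.ones_like(d)],-1)@z['E'].T)[...,:3]
m=(u>247)&(u<271)&(v>212)&(v<240)&(p.max(-1)<50)&(W[...,2]>.06);b=np.median(W[m],0);print(m.sum(),b,'travel',np.hypot(*(b-[.48527,-.11770,.07696])[:2]))
m=(W[...,2]>.094)&(W[...,2]<.106)&(v>195)&(v<252)&(u>238)&(u<250);q=W[m].mean(0);print('plate',m.sum(),q,np.hypot(*(q-[.4882,-.09266,0])[:2]))
E
```

```text
307 [0.49931568 0.02846256 0.07663942] travel 0.1468358822427134
plate 163 [0.50132323 0.05328045 0.10068964] 0.14652929479838747
```

```bash
python3 -c "
from station import *
print(get_obs()['time_s']);print(hand_in())"
```

```text
8.0
the job is handed in; nothing more can be done
None
```

The sled is home against the end stops with its button sprung up, and I handed the job in at 8.0 s. I pressed the button about 6 mm with the closed fingertips and pushed the sled home in one go. Then I lifted straight off and moved the arm clear.

Last checks:
- **Fully home:** at the stops the push force rose from about 8 to 18 N with no further movement.
- **Travel:** the camera measured about 147 mm. That fits 150 mm home from a 0–4 mm start, within the 2 mm calibration.
- **Button:** its top is back at 76.6 mm, against 77.0 mm before and 76 mm nominal, so it is up.
- **Cheese and surroundings:** the cheese lies in the sled and the bystanders I could see are where they stood. In the last top view the arm hid part of the scene, but the side view showed it clear.

I did not test the lock by pulling the sled back. No check failed or disagreed.

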